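# Fill the bench shelf with a row of pipette tip boxes

### The job

Complete the row of pipette tip boxes on the low bench shelf: set the two closed boxes from the front of the worktop beside the one already there, all three in line, facing the front like the first and sitting flat on the board inside the lip. The last space is a close fit, so tip its box in end first if that helps, but never lay a box over on its side. Leave the flask, the sample cup and the white bottle where they stand.

Things in the scene. Friction and masses are not known exactly. Their poses are not given: they have to be found in the camera images.
- bench_shelf: Low grey steel shelf, fixed, 77 x 342 x 62 mm high. Origin: centre of its footprint on the worktop; y runs along the row, -x is the front. The board is 50 mm up, with a 3 mm thick lip rising 12 mm above it on all four sides. Inside the lip: x -35.5 to +35.5 mm, y -168 to +168 mm; three tip boxes in a row leave 6 mm to spare in all. The first box stands at the +y end.
- tip_box_a: Pipette tip box, blue base, clear lid (stays shut), rigid, 0.08 to 0.17 kg. Solid from -32 to +34 mm in x, -55 to +55 in y (110 long), 65 high; lid parts at 40. Origin: centre of underside; z up; -x is the front, the lid hinge is at +x. Grip across the 66 mm. Starts on the worktop, turned about +90 deg to the shelf.
- tip_box_b: Pipette tip box, blue base, clear lid (stays shut), rigid, 0.08 to 0.17 kg. Solid from -32 to +34 mm in x, -55 to +55 in y (110 long), 65 high; lid parts at 40. Origin: centre of underside; z up; -x is the front, the lid hinge is at +x. Grip across the 66 mm. Starts on the worktop, turned about +90 deg to the shelf.
- tip_box_c: Pipette tip box, blue base, clear lid (stays shut), rigid, 0.08 to 0.17 kg. Solid from -32 to +34 mm in x, -55 to +55 in y (110 long), 65 high; lid parts at 40. Origin: centre of underside; z up; -x is the front, the lid hinge is at +x. Grip across the 66 mm. The first box of the row, already standing on the shelf's +y end, up to 2 mm from the end lip; loose.
- tip_box_a_front (a point): Point on the front side of tip_box_a, 33 mm from the origin along its -x, 30 mm up.
- tip_box_b_front (a point): Point on the front side of tip_box_b, 33 mm from the origin along its -x, 30 mm up.
- tip_box_c_front (a point): Point on the front side of tip_box_c, 33 mm from the origin along its -x, 30 mm up.
- centrifuge: Fixed bench centrifuge with its lid open, behind the loose boxes; do not bump it. Origin: centre of its underside. Its body reaches from -145 mm (front) to +155 mm in x and 180 mm either side in y, rim 250 mm high, the open lid at the back 540 mm; two knobs on the front stick out to -166 mm at 60 to 90 mm height.
- flask: Bystander: conical glass flask, 67 mm across, 106 mm high, on the worktop near the loose boxes. Origin: centre of its underside.
- sample_cup: Bystander: sample cup with yellow screw lid, 61 mm across, 62 mm high, behind the shelf. Origin: centre of its underside.
- bottle_white: Bystander: white reagent bottle with blue cap, 60 mm across, 141 mm high, behind the shelf. Origin: centre of its underside.
Mind the look-alikes: they are no part of the job. Leave any yellow look-alike of the tip_box_a alone.

How it is judged:
By the outcome, as a careful person would: the job done as asked, in the order asked, and still so for the second after the job is handed in, with the robot touching nothing.
It also fails if it takes over 72 s, if anything falls off the work surface, if the arm or the gripper's body presses on something with over 40 N, if the wrist force passes 120 N, or if a joint passes its speed limit or range.

### The arm

A 6-joint arm with a two-finger parallel gripper is mounted at the origin on a cart in front of the work surface, level with it; the furniture and walls round the work are solid. World frame = base frame: x ahead of the robot, y to its left, z up, the work surface at z = 0. Lengths are in m, angles in rad, forces in N, time in s.
With the tool pointing down it reaches from about 0.325 to 0.775 m from the base axis. Payload 9.3 kg.
Tool frame: the origin (TCP) lies at the very end of the fingers, on their centre line; the grasp point (between the pads) lies 19 mm behind it; z points along the fingers, y is the line along which they close (so a half turn about z gives the same grasp; the last joint's range is limited). The gripper opens to 85 mm and grips with 20 to 120 N. Pads are 22 mm wide; open, the fingers measure 114 mm over their backs; the gripper's body (76 mm by 85 mm) begins 54 mm behind the grasp point. The pads swing forward as they close: fully open they stand 13 mm farther back than shut.
Start: joints at [1.088, 0.259, 0.021, 1.334, 0, 1.418], TCP at [0.178, 0.52, 0.231] pointing down, gripper open.
Joint ranges: [-3.04, 3.04], [-0.91, 1.82], [-1.04, 1.36], [-1.92, 1.95], [-1.52, 1.45], [-3.14, 3.14]. Speed limits (rad/s): [2.22, 2.22, 2.79, 3.14, 3.14, 3.14].

### API

Orientations are given as a 3x3 rotation matrix whose columns are the frame's x, y, z axes.
In Python, from rig import ctrl, vision gives the robot as it stands.
- The arm moves only by the tool arm_command, never from a script. Its argument "moves" is a list of rows, each a list of 2 entries, a list of its own where there are three numbers: the shift along the tool's x, y, z scaled (see below), then the turn, a rotation vector about the tool's x, y, z scaled (see below). In form: [[[x, y, z], [rx, ry, rz]], ...]. A call has 1 to 5 rows; each row is the pose to reach, as a shift and turn from the pose commanded when the call began, along the tool's axes at that moment, turning the shorter way round; what a row does not reach only later rows make up. The controller multiplies each number of a shift by 0.4 m and each number of a turn by pi rad. A row lasts 1/12 s, in which the tool goes at most 41.7 mm and 7.16 degrees, less where a joint would pass 70% of its speed; a pose out of reach is approached as far as the arm can. A call with a number of a shift or a turn outside -1 to 1 is refused whole. A call with a gripper value outside its range is refused whole. "hand" is the gripper command: -1 is fully open, 1 is shut, values between are in proportion, set as the call begins (left out, the last holds). The fingers move at their own pace and stop on an object; "force" is the grip in N (left out, the last holds). Time passes only in rows, so rows that repeat a pose let the fingers close. It gives the time, the measured TCP pose, the force, the opening and the grip force at its end, in the units of the state.
- ctrl.sense(): the state, without advancing time (a new reading comes with each control period).
- vision.read_camera(name): name is "side" or "top"; returns a dict with "image" (420x560x3 uint8, red, green, blue), "z_map" (420x560 float32, m along the optical axis (not along the pixel's ray), 0 where there is no reading), "intrinsics" (3x3 intrinsics, pixels), "cam_to_world" (4x4, takes a point from camera to world coordinates). Camera axes: x right, y down, z forward; pixel columns grow to the right and rows downward; lengths in m; the calibration is good to about 2 mm. A picture is of the moment at which its call begins.
- ctrl.hand_in(): hands the job in; it is judged then, once.
The state is a dict: "time_s": time; "joint_pos": joint angles; "qd": joint speeds; "joint_torque": joint torques, N m; "tool_pos": TCP position; "orientation": TCP orientation; "wrist_force": force on the tool from outside, world axes, zero at the start; "moment": the same for the moment, N m; "finger_gap": finger opening in m; "grasp_force": force on a finger pad.
Only numpy, scipy, OpenCV 4.12 (cv2) and the standard library are available. Lean on these libraries where they do the work, as an engineer would, in place of code of your own. Each camera call takes 0.05 s, during which the arm holds its last target. There are 200 camera calls.

## Working session

There is one attempt and no reset: what is moved stays moved. The work goes in short steps, Python scripts to look and compute and a tool call to move; the robot and the scene stay as the last step left them, time stands still between calls to the robot, and variables do not carry over. Pictures are saved under pics/ and viewed, at most 10 in all, crops included, and the job is handed in when it is done.

Besides the shell and the picture viewer there is one more tool, called after ">>>" as name(argument=value, ...) on one line, values as JSON. arm_command: Moves the arm, as the interface text tells. Shifts and turns lie within -1 to 1; 1 stands for 0.4 m of shift or pi rad of turn. Its arguments: {"type":"object","properties":{"moves":{"type":"array"},"hand":{"type":"number"},"force":{"type":"number"}},"required":["moves"]}

```bash
mkdir -p pics; ls
cat > h.py <<'E'
import numpy as np, cv2
from rig import ctrl, vision
def shot(n):
    d=vision.read_camera(n); np.savez(f'{n}.npz',**d); return d
def pts(d):
    z=d['z_map'];K=d['intrinsics'];v,u=np.indices(z.shape)
    P=np.stack([(u-K[0,2])/K[0,0]*z,(v-K[1,2])/K[1,1]*z,z],-1)
    T=d['cam_to_world'];return P@T[:3,:3].T+T[:3,3]
E
python3 - <<'E'
from h import *
for n in('side','top'):
    d=shot(n);cv2.imwrite(f'pics/{n}0.png',d['image'][...,::-1]);print(n,d['intrinsics'],d['cam_to_world'].round(3))
a=cv2.imread('pics/side0.png');b=cv2.imread('pics/top0.png')
s=ctrl.sense();print({k:np.round(v,3) for k,v in s.items()})
E
```

```text
pics
side [[421.51904133   0.         277.3572691 ]
 [  0.         421.51904133 207.13309307]
 [  0.           0.           1.        ]] [[ 0.916 -0.209  0.343  0.207]
 [-0.402 -0.473  0.784 -0.805]
 [-0.001 -0.856 -0.517  0.666]
 [ 0.     0.     0.     1.   ]]
top [[477.22936657   0.         264.34270221]
 [  0.         477.22936657 209.72747564]
 [  0.           0.           1.        ]] [[ 0.024 -0.994  0.111  0.466]
 [-1.    -0.022  0.018  0.09 ]
 [-0.015 -0.112 -0.994  1.253]
 [ 0.     0.     0.     1.   ]]
{'time_s': np.float64(0.1), 'joint_pos': array([1.088, 0.259, 0.021, 1.334, 0.   , 1.418]), 'qd': array([-0.   ,  0.   ,  0.002,  0.001,  0.003,  0.   ]), 'joint_torque': array([ 6.0000e-03, -5.5669e+01,  3.4507e+01,  1.2000e-02, -0.0000e+00,
        0.0000e+00]), 'tool_pos': array([0.178, 0.52 , 0.231]), 'orientation': array([[-0.946,  0.324, -0.001],
       [ 0.324,  0.946, -0.001],
       [ 0.   , -0.001, -1.   ]]), 'wrist_force': array([0.097, 0.106, 0.205]), 'moment': array([-0.039, -0.022, -0.023]), 'grasp_force': np.float64(0.0), 'finger_gap': np.float64(0.085)}
```

View pics/side0.png

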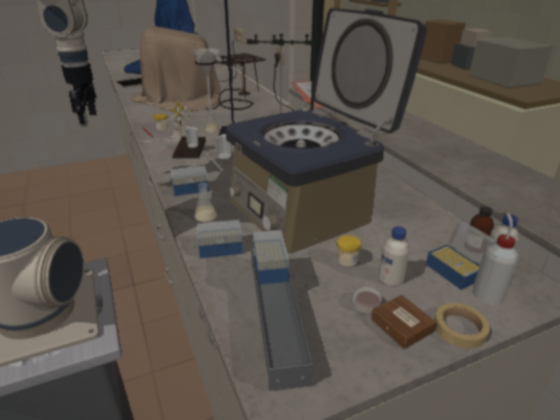

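View pics/top0.png

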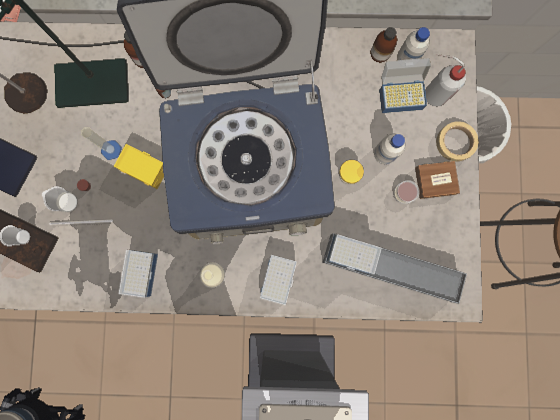

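Candidates for the closed tip boxes: top (278,279)/side (220,238) and top (138,273)/side (190,180) are closed blue/white boxes at the front of the worktop. Those are my picks. Top (355,255) is box c, already on the shelf. Top (138,166) is the yellow look-alike, and top (403,95)/side (455,265) is an open box with yellow tips; both stay where they are. The flask is at top (212,275), between the loose boxes. I'll measure next and check the choice in one crop.

```bash
cat >> h.py <<'E'
def rect(P,m,zr,name):
    q=P[m&(P[...,2]>zr[0])&(P[...,2]<zr[1])]
    r=cv2.minAreaRect((q[:,:2]*1000).astype(np.float32))
    c=cv2.boxPoints(r);e1=c[1]-c[0];e2=c[2]-c[1];e=e1 if np.hypot(*e1)>np.hypot(*e2) else e2
    print(name,len(q),'ctr',np.round(r[0],1),'size',np.round(r[1],1),'long-axis deg',round(np.degrees(np.arctan2(e[1],e[0]))%180,2),'zmed',q[:,2].mean().round(4))
    return r
def win(P,u0,u1,v0,v1):
    m=np.zeros(P.shape[:2],bool);m[v0:v1,u0:u1]=1;return m
E
python3 - <<'E'
from h import *
d=dict(np.load('top.npz'));P=pts(d)
for n,w in dict(near=(250,305,245,310),far=(110,165,240,305),c=(322,385,228,280)).items():
    m=win(P,*w)
    for zr in ((.058,.075),(.02,.075)) if n!='c' else ((.1,.13),(.07,.13)): rect(P,m,zr,n)
m=win(P,315,475,228,310); 
q=P[m];print('hist',np.histogram(q[:,2],np.arange(-.01,.13,.005)))
rect(P,m,(.045,.067),'shelf');rect(P,m,(.055,.067),'rim')
for n,w in dict(flask=(195,230,258,292),cup=(335,370,155,187),white=(375,410,128,165),knobs=(200,310,225,245)).items():
    rect(P,win(P,*w),(.03,.3) if n!='knobs' else (.05,.1),n)
i=d['image'][...,::-1];a=cv2.resize(i[235:315,105:310],None,fx=3.8,fy=3.8)
s=cv2.resize(np.load('side.npz')['image'][150:270,150:310,::-1],None,fx=3,fy=3)
o=np.zeros((a.shape[0]+s.shape[0]-70,800,3),np.uint8);o=np.zeros((600,800,3),np.uint8)
a=cv2.resize(a,(700,273));s=cv2.resize(s,(426,320));o[:273,:700]=a;o[275:595,:426]=s
cv2.imwrite('pics/crop.png',o)
E
```

```text
near 1186 ctr [427.  74.] size [ 65.4 109.5] long-axis deg 166.7 zmed 0.0648
near 1210 ctr [426.7  73. ] size [ 71.9 109.7] long-axis deg 166.22 zmed 0.0644
far 1203 ctr [433.6 428.5] size [ 67.9 109.5] long-axis deg 172.92 zmed 0.0647
far 1366 ctr [433.4 426.7] size [ 71.4 109.7] long-axis deg 172.94 zmed 0.0619
c 1324 ctr [ 491.4 -106.7] size [110.4  69.5] long-axis deg 74.46 zmed 0.1143
c 1382 ctr [ 491.1 -106.6] size [110.4  70. ] long-axis deg 74.46 zmed 0.1131
hist (array([ 192, 4046, 4167,  201,    8,    4,    3,   11,   12,   11,   45,
       1153, 1345,  174,  269,   44,   11,    8,    9,    8,    7,   15,
         17,   31,  734,  536,    6,    0]), array([-0.01 , -0.005,  0.   ,  0.005,  0.01 ,  0.015,  0.02 ,  0.025,
        0.03 ,  0.035,  0.04 ,  0.045,  0.05 ,  0.055,  0.06 ,  0.065,
        0.07 ,  0.075,  0.08 ,  0.085,  0.09 ,  0.095,  0.1  ,  0.105,
        0.11 ,  0.115,  0.12 ,  0.125,  0.13 ]))
shelf 2977 ctr [ 462.4 -215.3] size [343.8  77.2] long-axis deg 74.37 zmed 0.0519
rim 479 ctr [ 462.4 -215.3] size [343.8  77.2] long-axis deg 74.37 zmed 0.0609
flask 273 ctr [434.9 244.9] size [50.4 49. ] long-axis deg 2.0 zmed 0.0614
cup 456 ctr [ 702.  -106.2] size [58.  58.5] long-axis deg 95.16 zmed 0.0613
white 642 ctr [ 761.5 -200.4] size [58.9 55.1] long-axis deg 43.67 zmed 0.1008
knobs 610 ctr [537.9 136.1] size [ 28.8 269.7] long-axis deg 97.23 zmed 0.0819
```

View pics/crop.png

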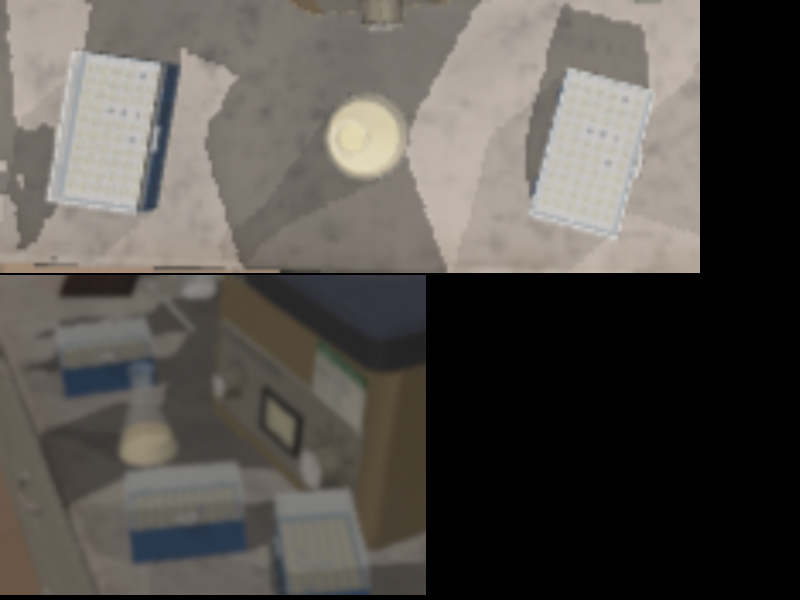

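The crop shows two closed boxes with blue bases. Their latch tabs are at crop (157,140) and (640,160), facing -y, so the fronts point to -y as described. The flask stands between them at crop (365,138). I'll take the far box first (for the middle slot), then the near one for the end slot.

```bash
cat >> h.py <<'E'
from scipy.spatial.transform import Rotation as Ro
S=np.array([462.4,-215.3])/1e3; A=np.radians(74.4)
def shelf(x,y): return S+x*np.array([np.sin(A),-np.cos(A)])+y*np.array([np.cos(A),np.sin(A)])
def goal(yaw_y,tilt=0): # tool y at yaw_y deg, z down, tilt (deg) about tool y
    a=np.radians(yaw_y);y=np.array([np.cos(a),np.sin(a),0]);z=np.array([0,0,-1.]);x=np.cross(y,z)
    return np.stack([x,y,z],1)@Ro.from_rotvec([0,np.radians(tilt),0]).as_matrix()
def plan(*targets,p=None,R=None): # targets (xyz, yaw, tilt); each from the previous
    s=ctrl.sense();p=s['tool_pos'] if p is None else p;R=s['orientation'] if R is None else R
    for t in targets:
        G=goal(*t[1:]);dp=R.T@(np.array(t[0])-p);r=Ro.from_matrix(R.T@G).as_rotvec()
        print('shift',(dp/.4).round(4).tolist(),'turn',(r/np.pi).round(4).tolist(),'rows',(np.linalg.norm(dp)/.0417).round(1),(np.degrees(np.linalg.norm(r))/7.16).round(1))
        p,R=np.array(t[0]),G
E
python3 - <<'E'
from h import *
plan(((.4336,.429,.231),82.9),((.4336,.429,.02),82.9))
E
```

```text
shift [-0.6783, -0.0086, -0.0008] turn [-0.0003, -0.0001, -0.0656] rows 6.5 1.6
shift [0.0, 0.0, 0.5275] turn [0.0, 0.0, 0.0] rows 5.1 0.0
```

>>> arm_command(moves=[[[-0.678,-0.009,0],[0,0,-0.066]],[[-0.678,-0.009,0],[0,0,-0.066]],[[-0.678,-0.009,0],[0,0,-0.066]],[[-0.678,-0.009,0],[0,0,-0.066]],[[-0.678,-0.009,0],[0,0,-0.066]]], hand=-1)

```text
time_s: 0.52
tool_pos: [0.3724, 0.4505, 0.231]
orientation: [[-0.993, 0.122, -0.0], [0.122, 0.993, -0.0], [0.0, -0.0, -1.0]]
wrist_force: [0.4, 0.7, 0.1]
finger_gap: 0.0852
grasp_force: 0.0
```

Run:
```python
from h import *
s=ctrl.sense();print(s['time_s'],s['tool_pos'])
plan(((.4336,.429,.2),82.9),((.4336,.429,.02),82.9))
```

```text
0.5167 [0.3724174  0.45050732 0.23104898]
shift [-0.1584, -0.0347, 0.0776] turn [-0.0001, -0.0001, 0.0006] rows 1.7 0.0
shift [0.0, 0.0, 0.45] turn [0.0, 0.0, 0.0] rows 4.3 0.0
```

>>> arm_command(moves=[[[-0.158,-0.035,0.078],[0,0,0]],[[-0.158,-0.035,0.078],[0,0,0]],[[-0.158,-0.035,0.228],[0,0,0]],[[-0.158,-0.035,0.328],[0,0,0]],[[-0.158,-0.035,0.328],[0,0,0]]])

```text
time_s: 0.93
tool_pos: [0.4307, 0.4277, 0.0944]
orientation: [[-0.992, 0.124, -0.006], [0.124, 0.992, -0.004], [0.005, -0.005, -1.0]]
wrist_force: [-0.4, -0.1, 0.6]
finger_gap: 0.0851
grasp_force: 0.0
```

Run:
```python
from h import *
plan(((.4336,.429,.02),82.9))
```

```text
shift [-0.0078, 0.005, 0.186] turn [-0.0016, -0.0016, -0.0] rows 1.8 0.1
```

>>> arm_command(moves=[[[0,0,0],[0,0,0]],[[0,0,0],[0,0,0]],[[0,0,0],[0,0,0]]])

```text
time_s: 1.18
tool_pos: [0.4326, 0.4305, 0.1017]
orientation: [[-0.993, 0.122, 0.002], [0.122, 0.993, 0.001], [-0.001, 0.001, -1.0]]
wrist_force: [0.3, 0.6, 0.4]
finger_gap: 0.0855
grasp_force: 0.0
```

Run:
```python
from h import *
plan(((.4336,.429,.02),82.9))
```

```text
shift [-0.0026, -0.0038, 0.2042] turn [0.0005, 0.0005, 0.0005] rows 2.0 0.0
```

>>> arm_command(moves=[[[-0.002,-0.003,0.07],[0,0,0]],[[-0.002,-0.003,0.13],[0,0,0]],[[-0.002,-0.003,0.18],[0,0,0]],[[-0.002,-0.003,0.2],[0,0,0]],[[-0.002,-0.003,0.2],[0,0,0]]])

```text
time_s: 1.6
tool_pos: [0.4325, 0.4287, 0.02]
orientation: [[-0.993, 0.122, -0.0], [0.122, 0.993, -0.0], [0.0, -0.0, -1.0]]
wrist_force: [0.2, 0.4, 1.0]
finger_gap: 0.0854
grasp_force: 0.0
```

>>> arm_command(moves=[[[0,0,0],[0,0,0]],[[0,0,0],[0,0,0]],[[0,0,0],[0,0,0]],[[0,0,0],[0,0,0]],[[0,0,0],[0,0,0]]], hand=1, force=40)

```text
time_s: 2.02
tool_pos: [0.4336, 0.4295, 0.0223]
orientation: [[-0.993, 0.122, 0.003], [0.122, 0.993, 0.002], [-0.003, 0.003, -1.0]]
wrist_force: [0.2, 1.2, 7.1]
finger_gap: 0.0658
grasp_force: 45.3
```

Run:
```python
from h import *
m=shelf(0,-.0005);print(m)
plan(((.433,.429,.2),82.9),((.415,.10,.2),30),((*m,.2),-15.6))
```

```text
[ 0.46226554 -0.21578158]
shift [0.0002, -0.0003, -0.4444] turn [0.0009, 0.0008, 0.0005] rows 4.3 0.0
shift [-0.057, -0.8218, 0.0] turn [0.0, 0.0, 0.2939] rows 7.9 7.4
shift [-0.7428, -0.2924, 0.0] turn [0.0, 0.0, 0.2533] rows 7.7 6.4
```

>>> arm_command(moves=[[[0,0,-0.08],[0,0,0]],[[0,0,-0.18],[0,0,0]],[[0,0,-0.28],[0,0,0]],[[0,0,-0.38],[0,0,0]],[[0,0,-0.45],[0,0,0]]])

```text
time_s: 2.43
tool_pos: [0.433, 0.4289, 0.2052]
orientation: [[-0.993, 0.122, 0.004], [0.122, 0.993, 0.003], [-0.004, 0.003, -1.0]]
wrist_force: [1.2, 0.4, -0.9]
finger_gap: 0.0658
grasp_force: 45.3
```

>>> arm_command(moves=[[[-0.01,-0.08,0],[0,0,0.02]],[[-0.02,-0.18,0],[0,0,0.05]],[[-0.03,-0.28,0],[0,0,0.085]],[[-0.04,-0.38,0],[0,0,0.12]],[[-0.05,-0.48,0],[0,0,0.155]]])

```text
time_s: 2.85
tool_pos: [0.4286, 0.2341, 0.2011]
orientation: [[-0.817, 0.576, 0.002], [0.576, 0.817, 0.0], [-0.001, 0.001, -1.0]]
wrist_force: [1.4, -0.1, 0.0]
finger_gap: 0.0656
grasp_force: 45.5
```

Run:
```python
from h import *
m=shelf(0,-.0005)
s=ctrl.sense();print(s['tool_pos'])
plan(((.42,.05,.2),20),((*m,.2),-15.6))
```

```text
[0.42856187 0.23411203 0.20106553]
shift [-0.2477, -0.3885, 0.0024] turn [0.0005, 0.0002, 0.1934] rows 4.4 4.9
shift [-0.6605, -0.128, 0.0] turn [0.0, 0.0, 0.1978] rows 6.5 5.0
```

>>> arm_command(moves=[[[-0.05,-0.078,0],[0,0,0.039]],[[-0.1,-0.156,0],[0,0,0.078]],[[-0.15,-0.234,0],[0,0,0.116]],[[-0.2,-0.312,0],[0,0,0.155]],[[-0.248,-0.388,0],[0,0,0.193]]])

```text
time_s: 3.27
tool_pos: [0.4212, 0.0499, 0.2012]
orientation: [[-0.342, 0.94, 0.002], [0.94, 0.342, -0.0], [-0.001, 0.002, -1.0]]
wrist_force: [0.9, 0.4, -0.8]
finger_gap: 0.0659
grasp_force: 45.5
```

Run:
```python
from h import *
m=shelf(0,-.0005)
s=ctrl.sense();print(s['tool_pos'])
plan(((*m,.2),-15.6))
```

```text
[0.42115153 0.04988362 0.20118371]
shift [-0.6592, -0.1307, 0.0033] turn [0.0007, 0.0001, 0.1978] rows 6.4 5.0
```

>>> arm_command(moves=[[[-0.1,-0.02,0],[0,0,0.039]],[[-0.2,-0.04,0],[0,0,0.078]],[[-0.3,-0.06,0],[0,0,0.116]],[[-0.4,-0.08,0],[0,0,0.155]],[[-0.5,-0.1,0],[0,0,0.193]]])

```text
time_s: 3.68
tool_pos: [0.4534, -0.1521, 0.2013]
orientation: [[0.255, 0.967, 0.002], [0.967, -0.255, -0.001], [-0.0, 0.002, -1.0]]
wrist_force: [1.8, 0.8, -0.2]
finger_gap: 0.0656
grasp_force: 45.5
```

Run:
```python
from h import *
m=shelf(0,-.0005)
s=ctrl.sense();print(s['tool_pos'])
plan(((*m,.16),-15.6))
```

```text
[ 0.45342713 -0.15205547  0.20128293]
shift [-0.1484, 0.0617, 0.1034] turn [0.0006, 0.0001, 0.0047] rows 1.8 0.1
```

>>> arm_command(moves=[[[-0.08,0.03,0],[0,0,0.003]],[[-0.148,0.062,0],[0,0,0.005]],[[-0.148,0.062,0.06],[0,0,0.005]],[[-0.148,0.062,0.1],[0,0,0.005]],[[-0.148,0.062,0.1],[0,0,0.005]]])

```text
time_s: 4.1
tool_pos: [0.4616, -0.2133, 0.158]
orientation: [[0.265, 0.964, -0.003], [0.964, -0.265, 0.002], [0.001, -0.004, -1.0]]
wrist_force: [-0.4, 1.5, -1.3]
finger_gap: 0.066
grasp_force: 45.4
```

>>> arm_command(moves=[[[0,0,0],[0,0,0]],[[0,0,0],[0,0,0]],[[0,0,0],[0,0,0]]])

```text
time_s: 4.35
tool_pos: [0.4635, -0.2133, 0.1616]
orientation: [[0.263, 0.965, 0.002], [0.965, -0.263, -0.001], [-0.001, 0.002, -1.0]]
wrist_force: [0.4, 0.2, -1.1]
finger_gap: 0.0656
grasp_force: 45.4
```

Run:
```python
from h import *
m=shelf(0,-.0005)
s=ctrl.sense();print(s['tool_pos'],s['wrist_force'])
d=shot('side');cv2.imwrite('pics/side1.png',cv2.resize(d['image'][180:400,180:400,::-1],(600,600),interpolation=cv2.INTER_CUBIC))
P=pts(d); d2=shot('top');P2=pts(d2)
rect(P2,win(P2,315,475,228,310),(.055,.067),'rim')
plan(((*m,.075),-15.6))
```

```text
[ 0.46345242 -0.21334724  0.16163877] [ 0.37832975  0.18638057 -1.07760754]
rim 193 ctr [ 473.7 -174.4] size [259.1  76.9] long-axis deg 74.38 zmed 0.0612
shift [-0.0066, -0.0013, 0.2156] turn [0.0006, 0.0002, 0.0019] rows 2.1 0.1
```

View pics/side1.png

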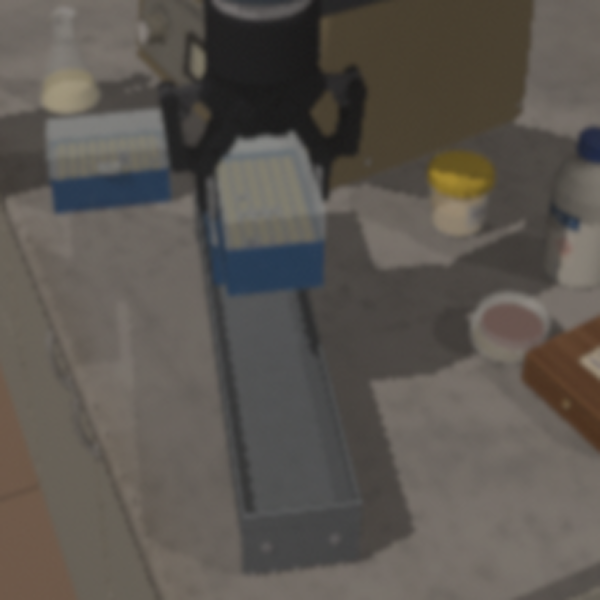

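The held box is upright over the middle space, with its bottom edge at crop (270,290). The empty -y end is clear, and the lip corners are at (245,510) and (358,500). I'll lower it slightly toward -y, then push it against box c.

Run:
```python
from h import *
d=dict(np.load('side.npz'));P=pts(d);q=P[win(P,255,310,230,295)];u=np.array([np.cos(A),np.sin(A)])
y=(q[:,:2]-S)@u;x=(q[:,:2]-S)@np.array([np.sin(A),-np.cos(A)]);z=q[:,2]
k=(z>.145)&(z<.19)&(y<0)&(y>-.09);print('end face y',np.percentile(y[k],[5,25,50,75,95]).round(4),'x',np.percentile(x[k],[1,99]).round(4))
k=(z>.13)&(abs(x)<.03)&(abs(y)<.06);print('zmin',np.percentile(z[k],[0.5,2]))
m=shelf(0,-.002);plan(((*m,.1),-15.6),((*m,.078),-15.6));print('tool shelf y',(ctrl.sense()['tool_pos'][:2]-S)@u)
```

```text
end face y [-0.0556 -0.0546 -0.0538 -0.053  -0.0087] x [-0.0386  0.0441]
zmin [0.13887994 0.14161854]
shift [-0.0104, -0.0012, 0.1532] turn [0.0006, 0.0002, 0.0019] rows 1.5 0.1
shift [0.0, 0.0, 0.055] turn [0.0, 0.0, 0.0] rows 0.5 0.0
tool shelf y 0.0022011132907371962
```

>>> arm_command(moves=[[[-0.01,-0.001,0.03],[0,0,0.002]],[[-0.01,-0.001,0.07],[0,0,0.002]],[[-0.01,-0.001,0.11],[0,0,0.002]],[[-0.01,-0.001,0.14],[0,0,0.002]],[[-0.01,-0.001,0.15],[0,0,0.002]]])

```text
time_s: 4.87
tool_pos: [0.461, -0.2166, 0.099]
orientation: [[0.27, 0.963, -0.001], [0.963, -0.27, 0.001], [0.0, -0.001, -1.0]]
wrist_force: [0.1, -0.1, -1.1]
finger_gap: 0.0657
grasp_force: 45.4
```

>>> arm_command(moves=[[[0,0,0.015],[0,0,0]],[[0,0,0.03],[0,0,0]],[[0,0,0.045],[0,0,0]],[[0,0,0.06],[0,0,0]],[[0,0,0.06],[0,0,0]]])

```text
time_s: 5.28
tool_pos: [0.4611, -0.2169, 0.0752]
orientation: [[0.27, 0.963, -0.001], [0.963, -0.27, 0.001], [0.0, -0.001, -1.0]]
wrist_force: [-0.6, 0.8, -1.6]
finger_gap: 0.0657
grasp_force: 45.4
```

>>> arm_command(moves=[[[0,0,0],[0,0,0]],[[0,0,0],[0,0,0]]])

```text
time_s: 5.45
tool_pos: [0.4615, -0.2172, 0.0763]
orientation: [[0.27, 0.963, 0.0], [0.963, -0.27, -0.0], [-0.0, 0.0, -1.0]]
wrist_force: [-0.4, -0.0, -0.6]
finger_gap: 0.0659
grasp_force: 45.4
```

Run:
```python
from h import *
m=shelf(0,0);u=np.array([np.cos(A),np.sin(A)]);s=ctrl.sense();print('y',(s['tool_pos'][:2]-S)@u,s['tool_pos'],s['wrist_force'])
plan(((*m,.072),-15.6))
```

```text
y -0.0020974590704497366 [ 0.46154187 -0.21723808  0.07630374] [-0.44854602 -0.01932856 -0.61626617]
shift [0.0052, 0.0008, 0.0108] turn [0.0001, 0.0, -0.0003] rows 0.1 0.0
```

>>> arm_command(moves=[[[0,0,0.003],[0,0,0]],[[0,0,0.006],[0,0,0]],[[0,0,0.009],[0,0,0]],[[0,0,0.011],[0,0,0]],[[0,0,0.011],[0,0,0]]])

```text
time_s: 5.87
tool_pos: [0.4615, -0.2172, 0.0723]
orientation: [[0.27, 0.963, 0.001], [0.963, -0.27, -0.0], [-0.0, 0.001, -1.0]]
wrist_force: [-2.1, 2.8, 7.2]
finger_gap: 0.066
grasp_force: 46.0
```

>>> arm_command(moves=[[[0.003,0,0],[0,0,0]],[[0.006,0,0],[0,0,0]],[[0.009,0,0],[0,0,0]],[[0.009,0,0],[0,0,0]]])

```text
time_s: 6.2
tool_pos: [0.4629, -0.2143, 0.0723]
orientation: [[0.27, 0.963, 0.001], [0.963, -0.27, -0.002], [-0.001, 0.002, -1.0]]
wrist_force: [-1.1, -2.8, 6.4]
finger_gap: 0.0657
grasp_force: 46.0
```

>>> arm_command(moves=[[[0.002,0,0],[0,0,0]],[[0.004,0,0],[0,0,0]],[[0.004,0,0],[0,0,0]]])

```text
time_s: 6.45
tool_pos: [0.4634, -0.2128, 0.0723]
orientation: [[0.27, 0.963, 0.001], [0.963, -0.27, -0.002], [-0.001, 0.002, -1.0]]
wrist_force: [0.3, -3.9, 5.7]
finger_gap: 0.0658
grasp_force: 46.0
```

>>> arm_command(moves=[[[0.002,0,0],[0,0,0]],[[0.003,0,0],[0,0,0]],[[0.003,0,0],[0,0,0]]])

```text
time_s: 6.7
tool_pos: [0.4637, -0.2117, 0.0723]
orientation: [[0.27, 0.963, 0.001], [0.963, -0.27, -0.002], [-0.001, 0.002, -1.0]]
wrist_force: [-1.0, -2.4, 5.3]
finger_gap: 0.0657
grasp_force: 46.1
```

>>> arm_command(moves=[[[0.002,0,0],[0,0,0]],[[0.003,0,0],[0,0,0]],[[0.003,0,0],[0,0,0]]])

```text
time_s: 6.95
tool_pos: [0.464, -0.2107, 0.0723]
orientation: [[0.27, 0.963, 0.001], [0.963, -0.27, -0.002], [-0.002, 0.002, -1.0]]
wrist_force: [-0.8, -3.1, 5.0]
finger_gap: 0.0659
grasp_force: 46.0
```

Run:
```python
from h import *
u=np.array([np.cos(A),np.sin(A)])
d=shot('side');P=pts(d);P2=pts(shot('top'))
q=P[win(P,250,320,230,340)];y=(q[:,:2]-S)@u;x=(q[:,:2]-S)@np.array([np.sin(A),-np.cos(A)]);z=q[:,2]
k=(z>.07)&(z<.105)&(y<0)&(y>-.09)&(abs(x)<.03);print('end face y',np.percentile(y[k],[5,25,50,75,95]).round(4))
q=P2[win(P2,300,420,220,290)];y=(q[:,:2]-S)@u;x=(q[:,:2]-S)@np.array([np.sin(A),-np.cos(A)]);z=q[:,2]
k=(z>.105)&(z<.12)&(abs(x)<.025);yy=np.sort(y[k]);print('top ys',yy[[0,3]],yy[[-4,-1]]);g=np.diff(yy);i=g.argmax();print('gap',yy[i],yy[i+1])
```

```text
end face y [-0.0533 -0.0522 -0.0514 -0.0507 -0.0496]
top ys [0.01209103 0.01387915] [0.16754877 0.16767796]
gap 0.013879146761682889 0.015375949151608339
```

>>> arm_command(moves=[[[0.002,0,0],[0,0,0]],[[0.003,0,0],[0,0,0]],[[0.003,0,0],[0,0,0]]])

```text
time_s: 7.3
tool_pos: [0.4643, -0.2099, 0.0723]
orientation: [[0.27, 0.963, 0.001], [0.963, -0.27, -0.003], [-0.002, 0.002, -1.0]]
wrist_force: [-2.2, -6.7, 4.4]
finger_gap: 0.0657
grasp_force: 46.0
```

>>> arm_command(moves=[[[0.002,0,0],[0,0,0]],[[0.003,0,0],[0,0,0]],[[0.003,0,0],[0,0,0]]])

```text
time_s: 7.55
tool_pos: [0.4642, -0.2099, 0.0723]
orientation: [[0.271, 0.962, -0.0], [0.962, -0.271, -0.005], [-0.005, 0.001, -1.0]]
wrist_force: [-5.6, -14.0, 5.3]
finger_gap: 0.0657
grasp_force: 46.0
```

>>> arm_command(moves=[[[-0.003,0,0],[0,0,0]],[[-0.003,0,0],[0,0,0]]])

```text
time_s: 7.72
tool_pos: [0.4641, -0.2098, 0.0723]
orientation: [[0.271, 0.963, 0.001], [0.963, -0.271, -0.002], [-0.002, 0.001, -1.0]]
wrist_force: [-2.2, -5.2, 5.9]
finger_gap: 0.0657
grasp_force: 46.0
```

>>> arm_command(moves=[[[0,0,0],[0,0,0]],[[0,0,0],[0,0,0]],[[0,0,0],[0,0,0]],[[0,0,0],[0,0,0]],[[0,0,0],[0,0,0]]], hand=-1)

```text
time_s: 8.13
tool_pos: [0.4637, -0.2084, 0.0715]
orientation: [[0.27, 0.963, -0.0], [0.963, -0.27, 0.0], [0.0, -0.0, -1.0]]
wrist_force: [-0.1, 0.5, -0.3]
finger_gap: 0.0854
grasp_force: 0.0
```

>>> arm_command(moves=[[[0,0,-0.05],[0,0,0]],[[0,0,-0.1],[0,0,0]],[[0,0,-0.17],[0,0,0]],[[0,0,-0.25],[0,0,0]],[[0,0,-0.33],[0,0,0]]])

```text
time_s: 8.55
tool_pos: [0.4634, -0.2082, 0.2048]
orientation: [[0.27, 0.963, -0.001], [0.963, -0.27, 0.001], [0.0, -0.001, -1.0]]
wrist_force: [1.3, 0.0, 0.1]
finger_gap: 0.0855
grasp_force: 0.0
```

Run:
```python
from h import *
s=ctrl.sense();print(s['tool_pos'],s['wrist_force'],s['finger_gap'])
plan(((.427,.0742,.2),76.7),((.427,.0742,.02),76.7))
```

```text
[ 0.46342779 -0.20823696  0.20478111] [1.26245236 0.00264359 0.10983156] 0.08547467902758914
shift [0.6554, -0.2781, 0.0125] turn [-0.0001, -0.0004, -0.513] rows 6.8 12.9
shift [0.0, 0.0, 0.45] turn [0.0, 0.0, 0.0] rows 4.3 0.0
```

>>> arm_command(moves=[[[0.06,-0.025,0],[0,0,-0.039]],[[0.13,-0.055,0],[0,0,-0.078]],[[0.2,-0.085,0],[0,0,-0.117]],[[0.27,-0.115,0],[0,0,-0.156]],[[0.34,-0.144,0],[0,0,-0.195]]])

```text
time_s: 8.97
tool_pos: [0.4445, -0.0608, 0.2037]
orientation: [[-0.338, 0.941, 0.0], [0.941, 0.338, 0.0], [0.0, 0.0, -1.0]]
wrist_force: [0.6, 0.0, 0.7]
finger_gap: 0.0855
grasp_force: 0.0
```

Run:
```python
from h import *
P2=pts(shot('top'));rect(P2,win(P2,250,305,245,310),(.058,.075),'near')
plan(((.427,.0742,.2),76.7))
q=P2[win(P2,300,440,215,310)];u=np.array([np.cos(A),np.sin(A)]);y=(q[:,:2]-S)@u;x=(q[:,:2]-S)@np.array([np.sin(A),-np.cos(A)]);k=(q[:,2]>.11)&(q[:,2]<.12)&(abs(x)<.025)
print('row y',np.sort(y[k])[[0,5,-6,-1]])
for lo,hi in((-.05,.05),(.065,.16)):
    k=(q[:,2]>.11)&(q[:,2]<.12)&(y>lo)&(y<hi)&(abs(x)<.045);print('x',np.percentile(x[k],[0.5,99.5]))
```

```text
near 1190 ctr [427.1  74. ] size [ 65.4 109.4] long-axis deg 166.4 zmed 0.0647
shift [0.3211, 0.0761, 0.0104] turn [0.0005, -0.0006, -0.3128] rows 3.2 7.9
row y [0.11284707 0.11851769 0.16767599 0.16867866]Traceback (most recent call last):
  File "<stdin>", line 7, in <module>
    return _quantile_unchecked(
        a, q, axis, out, overwrite_input, method, keepdims, weights)
    return _ureduce(a,
                    func=_quantile_ureduce_func,
    ...<5 lines>...
                    overwrite_input=overwrite_input,
                    method=method)
    r = func(a, **kwargs)
    result = _quantile(arr,
                       quantiles=q,
    ...<2 lines>...
                       out=out,
                       weights=wgt)
    slices_having_nans = np.isnan(arr[-1, ...])
                                  ~~~^^^^^^^^^
IndexError: index -1 is out of bounds for axis 0 with size 0
```

>>> arm_command(moves=[[[0.065,0.015,0],[0,0,-0.039]],[[0.13,0.03,0],[0,0,-0.078]],[[0.195,0.045,0],[0,0,-0.117]],[[0.26,0.06,0],[0,0,-0.156]],[[0.32,0.076,0],[0,0,-0.195]]])

```text
time_s: 9.43
tool_pos: [0.4305, 0.0701, 0.2037]
orientation: [[-0.818, 0.575, -0.0], [0.575, 0.818, 0.0], [0.0, 0.0, -1.0]]
wrist_force: [0.3, -0.3, 0.9]
finger_gap: 0.0854
grasp_force: 0.0
```

Run:
```python
from h import *
plan(((.427,.0742,.15),76.6))
```

```text
shift [0.0131, 0.0034, 0.1343] turn [0.0001, -0.0, -0.1206] rows 1.3 3.0
```

>>> arm_command(moves=[[[0.006,0.002,0.03],[0,0,-0.04]],[[0.01,0.003,0.06],[0,0,-0.08]],[[0.01,0.003,0.1],[0,0,-0.121]],[[0.01,0.003,0.134],[0,0,-0.121]],[[0.01,0.003,0.134],[0,0,-0.121]]])

```text
time_s: 9.85
tool_pos: [0.4272, 0.0722, 0.148]
orientation: [[-0.972, 0.236, -0.004], [0.236, 0.972, 0.0], [0.004, -0.001, -1.0]]
wrist_force: [0.1, 0.4, -0.4]
finger_gap: 0.0853
grasp_force: 0.0
```

>>> arm_command(moves=[[[0,0,0],[0,0,0]],[[0,0,0],[0,0,0]]])

```text
time_s: 10.02
tool_pos: [0.4289, 0.0719, 0.1508]
orientation: [[-0.971, 0.237, 0.001], [0.237, 0.971, 0.0], [-0.001, 0.0, -1.0]]
wrist_force: [0.5, 0.6, -0.9]
finger_gap: 0.0853
grasp_force: 0.0
```

Run:
```python
from h import *
plan(((.427,.0742,.02),76.6))
P2=pts(shot('top'));q=P2[win(P2,270,450,215,310)];u=np.array([np.cos(A),np.sin(A)]);y=(q[:,:2]-S)@u;x=(q[:,:2]-S)@np.array([np.sin(A),-np.cos(A)]);k=(q[:,2]>.11)&(q[:,2]<.12)&(abs(x)<.025)
print('row y',np.sort(y[k])[[0,5,-6,-1]])
for lo,hi in((-.04,.04),(.07,.15)):
    k=(q[:,2]>.11)&(q[:,2]<.12)&(y>lo)&(y<hi)&(abs(x)<.045);print('x',np.percentile(x[k],[0.5,99.5]))
```

```text
shift [0.0061, 0.0043, 0.3269] turn [0.0001, 0.0002, -0.0019] rows 3.1 0.0
row y [-0.05190951 -0.05095909  0.16773126  0.16862089]
x [-0.03354473  0.03143571]
x [-0.03218548  0.03279618]
```

>>> arm_command(moves=[[[0.006,0.004,0.08],[0,0,-0.002]],[[0.006,0.004,0.17],[0,0,-0.002]],[[0.006,0.004,0.25],[0,0,-0.002]],[[0.006,0.004,0.31],[0,0,-0.002]],[[0.006,0.004,0.327],[0,0,-0.002]]])

```text
time_s: 10.48
tool_pos: [0.4253, 0.074, 0.0171]
orientation: [[-0.973, 0.231, -0.003], [0.231, 0.973, 0.0], [0.003, -0.001, -1.0]]
wrist_force: [0.3, 0.6, -1.1]
finger_gap: 0.0853
grasp_force: 0.0
```

>>> arm_command(moves=[[[0,0,0],[0,0,0]],[[0,0,0],[0,0,0]],[[0,0,0],[0,0,0]],[[0,0,0],[0,0,0]],[[0,0,0],[0,0,0]]], hand=1)

```text
time_s: 10.9
tool_pos: [0.4274, 0.0741, 0.0204]
orientation: [[-0.973, 0.23, 0.002], [0.23, 0.973, -0.0], [-0.002, 0.0, -1.0]]
wrist_force: [2.3, -0.0, 1.8]
finger_gap: 0.0656
grasp_force: 45.2
```

>>> arm_command(moves=[[[0,0,-0.08],[0,0,0]],[[0,0,-0.18],[0,0,0]],[[0,0,-0.28],[0,0,0]],[[0,0,-0.38],[0,0,0]],[[0,0,-0.45],[0,0,0]]])

```text
time_s: 11.32
tool_pos: [0.4269, 0.0741, 0.2035]
orientation: [[-0.973, 0.23, 0.004], [0.23, 0.973, -0.0], [-0.004, 0.001, -1.0]]
wrist_force: [1.0, 0.2, -1.5]
finger_gap: 0.0661
grasp_force: 46.1
```

Run:
```python
from h import *
m=shelf(0,-.112);print(m)
plan(((.43,-.1,.2),30),((*m,.2),-15.6))
```

```text
[ 0.43228098 -0.32317421]
shift [-0.1077, -0.4218, 0.0088] turn [0.0008, 0.0011, 0.2594] rows 4.2 6.5
shift [-0.486, -0.274, 0.0] turn [0.0, 0.0, 0.2533] rows 5.4 6.4
```

>>> arm_command(moves=[[[-0.015,-0.06,0],[0,0,0.038]],[[-0.035,-0.13,0],[0,0,0.077]],[[-0.055,-0.21,0],[0,0,0.116]],[[-0.075,-0.29,0],[0,0,0.154]],[[-0.095,-0.37,0],[0,0,0.193]]])

```text
time_s: 11.73
tool_pos: [0.4292, -0.08, 0.2001]
orientation: [[-0.664, 0.747, 0.001], [0.747, 0.664, -0.001], [-0.001, 0.001, -1.0]]
wrist_force: [0.4, 0.5, -1.3]
finger_gap: 0.0659
grasp_force: 46.1
```

Run:
```python
from h import *
m=shelf(0,-.112)
plan(((*m,.2),-15.6))
```

```text
shift [-0.4595, -0.3981, 0.0006] turn [0.0004, 0.0003, 0.318] rows 5.8 8.0
```

>>> arm_command(moves=[[[-0.06,-0.05,0],[0,0,0.039]],[[-0.12,-0.1,0],[0,0,0.078]],[[-0.18,-0.155,0],[0,0,0.117]],[[-0.24,-0.21,0],[0,0,0.156]],[[-0.3,-0.26,0],[0,0,0.195]]])

```text
time_s: 12.15
tool_pos: [0.4318, -0.2392, 0.2]
orientation: [[-0.113, 0.994, 0.001], [0.994, 0.113, -0.001], [-0.001, 0.001, -1.0]]
wrist_force: [0.7, 1.1, -1.1]
finger_gap: 0.0657
grasp_force: 46.1
```

Run:
```python
from h import *
m=shelf(0,-.112)
plan(((*m,.2),-15.6))
```

```text
shift [-0.2088, -0.0226, 0.0001] turn [0.0002, 0.0002, 0.1226] rows 2.0 3.1
```

>>> arm_command(moves=[[[-0.08,-0.008,0],[0,0,0.039]],[[-0.16,-0.016,0],[0,0,0.078]],[[-0.209,-0.023,0],[0,0,0.11]],[[-0.209,-0.023,0],[0,0,0.123]],[[-0.209,-0.023,0],[0,0,0.123]]])

```text
time_s: 12.57
tool_pos: [0.4328, -0.3227, 0.1993]
orientation: [[0.268, 0.964, -0.0], [0.964, -0.268, 0.0], [0.0, -0.0, -1.0]]
wrist_force: [-0.1, 0.2, -1.6]
finger_gap: 0.066
grasp_force: 46.1
```

>>> arm_command(moves=[[[0,0,0.02],[0,0,0]],[[0,0,0.06],[0,0,0]],[[0,0,0.09],[0,0,0]],[[0,0,0.1],[0,0,0]],[[0,0,0.1],[0,0,0]]])

```text
time_s: 12.98
tool_pos: [0.4328, -0.3204, 0.1584]
orientation: [[0.262, 0.965, -0.001], [0.965, -0.262, 0.001], [0.001, -0.002, -1.0]]
wrist_force: [-0.8, -0.5, -1.8]
finger_gap: 0.0661
grasp_force: 46.1
```

>>> arm_command(moves=[[[0,0,0],[0,0,0]],[[0,0,0],[0,0,0]],[[0,0,0],[0,0,0]]])

```text
time_s: 13.23
tool_pos: [0.4335, -0.3216, 0.1601]
orientation: [[0.263, 0.965, 0.001], [0.965, -0.263, -0.001], [-0.001, 0.001, -1.0]]
wrist_force: [0.9, 0.4, -1.5]
finger_gap: 0.0661
grasp_force: 46.1
```

```bash
cat >> h.py <<'E'
u=np.array([np.cos(A),np.sin(A)]);ux=np.array([np.sin(A),-np.cos(A)])
def sxy(q): return (q[...,:2]-S)@ux,(q[...,:2]-S)@u,q[...,2]
E
python3 - <<'E'
from h import *
s=ctrl.sense();t=s['tool_pos'];print('tool',sxy(t),s['wrist_force'])
d=shot('side');P=pts(d);x,y,z=sxy(P)
cv2.imwrite('pics/side2.png',cv2.resize(d['image'][200:400,200:400,::-1],(600,600),interpolation=cv2.INTER_CUBIC))
k=(z>t[2]-.01)&(z<t[2]+.03)&(y<-.15)&(y>-.19)&(abs(x)<.025);print('end face y',k.sum(),np.percentile(y[k],[10,50,90]).round(4))
k=(z>.02)&(z<.045)&(y<-.16)&(y>-.19)&(abs(x)<.025);print('shelf end (true -171)',k.sum(),np.percentile(y[k],[10,50,90]).round(4))
D=pts(shot('top'));x,y,z=sxy(D)
k=(z>.06)&(z<.068)&(y<-.16)&(abs(x)<.03)&(y>-.19);print('top lip y',k.sum(),y[k].min() if k.any() else 0)
plan(((*shelf(0,-.1105),.1),-15.6))
E
```

```text
tool (np.float64(0.0007386357585221631), np.float64(-0.11020750755527997), array(0.16006444)) [ 0.89476261  0.38981268 -1.50922452]
end face y 571 [-0.1674 -0.1663 -0.1653]
shelf end (true -171) 252 [-0.1708 -0.1696 -0.1685]
top lip y 0 0
shift [-0.0004, -0.0017, 0.1497] turn [0.0003, 0.0002, 0.0018] rows 1.4 0.0
```

View pics/side2.png

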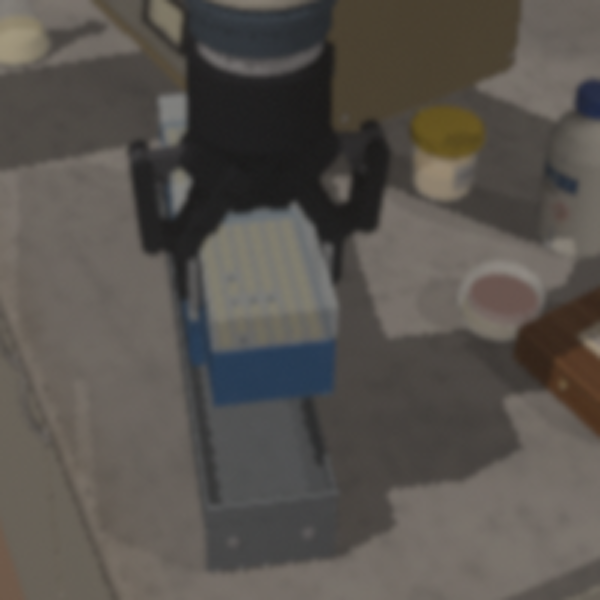

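The held box is upright, with its end edge at crop (275,400). The shelf's end lip is at (270,495). Comparing the end faces in this same view, the box sits about 2.7 mm toward -y of the tool reading, as the first box did, so I'll shift +2.9 mm before lowering.

>>> arm_command(moves=[[[0.007,-0.001,0.02],[0,0,0.002]],[[0.007,-0.001,0.05],[0,0,0.002]],[[0.007,-0.001,0.065],[0,0,0.002]],[[0.007,-0.001,0.07],[0,0,0.002]],[[0.007,-0.001,0.07],[0,0,0.002]]])

```text
time_s: 13.75
tool_pos: [0.4333, -0.3185, 0.1306]
orientation: [[0.27, 0.963, -0.001], [0.963, -0.27, 0.001], [0.001, -0.001, -1.0]]
wrist_force: [0.3, -0.4, -1.0]
finger_gap: 0.066
grasp_force: 46.1
```

>>> arm_command(moves=[[[0,0,0],[0,0,0]],[[0,0,0],[0,0,0]],[[0,0,0],[0,0,0]]])

```text
time_s: 14.0
tool_pos: [0.4337, -0.319, 0.1317]
orientation: [[0.27, 0.963, 0.001], [0.963, -0.27, -0.001], [-0.0, 0.001, -1.0]]
wrist_force: [-0.3, 0.1, -1.1]
finger_gap: 0.0658
grasp_force: 46.1
```

Run:
```python
from h import *
s=ctrl.sense();t=s['tool_pos'];print('tool',sxy(t),s['wrist_force'])
d=shot('side');P=pts(d);x,y,z=sxy(P)
k=(z>t[2]-.01)&(z<t[2]+.03)&(y<-.15)&(y>-.19)&(abs(x)<.025);print('end face y',k.sum(),np.percentile(y[k],[10,50,90]).round(4))
plan(((*shelf(.0005,-.1073),.09),-15.6))
```

```text
tool (np.float64(0.00023527932411132255), np.float64(-0.10756063406813486), array(0.13170096)) [-0.31653415  0.14335229 -1.11680695]
end face y 534 [-0.165  -0.1638 -0.1628]
shift [0.0007, 0.0008, 0.1041] turn [0.0002, 0.0001, -0.0003] rows 1.0 0.0
```

>>> arm_command(moves=[[[0,0,0.02],[0,0,0]],[[0,0,0.04],[0,0,0]],[[0,0,0.06],[0,0,0]],[[0,0,0.08],[0,0,0]],[[0,0,0.1],[0,0,0]]])

```text
time_s: 14.47
tool_pos: [0.4333, -0.3186, 0.0901]
orientation: [[0.27, 0.963, -0.001], [0.963, -0.27, 0.001], [0.0, -0.001, -1.0]]
wrist_force: [-1.1, -0.1, -1.8]
finger_gap: 0.0658
grasp_force: 46.1
```

>>> arm_command(moves=[[[0,0,0.012],[0,0,0]],[[0,0,0.024],[0,0,0]],[[0,0,0.034],[0,0,0]],[[0,0,0.042],[0,0,0]],[[0,0,0.042],[0,0,0]]])

```text
time_s: 14.88
tool_pos: [0.4333, -0.3186, 0.0739]
orientation: [[0.27, 0.963, -0.001], [0.963, -0.27, 0.001], [0.0, -0.001, -1.0]]
wrist_force: [-0.6, -0.5, -1.8]
finger_gap: 0.0656
grasp_force: 46.1
```

>>> arm_command(moves=[[[0,0,0.003],[0,0,0]],[[0,0,0.006],[0,0,0]],[[0,0,0.009],[0,0,0]],[[0,0,0.011],[0,0,0]],[[0,0,0.011],[0,0,0]]])

```text
time_s: 15.3
tool_pos: [0.4336, -0.3188, 0.0704]
orientation: [[0.27, 0.963, 0.0], [0.963, -0.27, -0.0], [-0.0, 0.0, -1.0]]
wrist_force: [-0.3, 0.7, 1.7]
finger_gap: 0.0654
grasp_force: 46.3
```

>>> arm_command(moves=[[[0,0,0],[0,0,0]],[[0,0,0],[0,0,0]],[[0,0,0],[0,0,0]],[[0,0,0],[0,0,0]],[[0,0,0],[0,0,0]]], hand=-1)

```text
time_s: 15.72
tool_pos: [0.4335, -0.3188, 0.0701]
orientation: [[0.27, 0.963, 0.0], [0.963, -0.27, -0.0], [-0.0, 0.0, -1.0]]
wrist_force: [-0.6, 0.1, -0.0]
finger_gap: 0.0854
grasp_force: 0.0
```

>>> arm_command(moves=[[[0,0,-0.05],[0,0,0]],[[0,0,-0.1],[0,0,0]],[[0,0,-0.17],[0,0,0]],[[0,0,-0.25],[0,0,0]],[[0,0,-0.33],[0,0,0]]])

```text
time_s: 16.13
tool_pos: [0.4332, -0.3185, 0.2032]
orientation: [[0.27, 0.963, -0.001], [0.963, -0.27, 0.001], [0.0, -0.001, -1.0]]
wrist_force: [0.9, -0.6, 0.2]
finger_gap: 0.0853
grasp_force: 0.0
```

>>> arm_command(moves=[[[-0.05,-0.06,0],[0,0,0]],[[-0.1,-0.12,0],[0,0,0]],[[-0.15,-0.18,0],[0,0,0]],[[-0.2,-0.2,0],[0,0,0]],[[-0.25,-0.2,0],[0,0,0]]])

```text
time_s: 16.55
tool_pos: [0.3276, -0.3936, 0.2027]
orientation: [[0.271, 0.963, -0.0], [0.963, -0.271, -0.0], [-0.0, 0.0, -1.0]]
wrist_force: [1.0, -0.7, -0.6]
finger_gap: 0.0854
grasp_force: 0.0
```

Run:
```python
from h import *
d=shot('top');D=pts(d);x,y,z=sxy(D);e=shot('side')
for lo,hi in((-.15,-.07),(-.04,.04),(.07,.15)):
    k=(z>.105)&(z<.13)&(y>lo)&(y<hi)&(abs(x)<.045)
    c=np.polyfit(x[k],z[k],1);c2=np.polyfit(y[k],z[k],1);print(k.sum(),'x',np.percentile(x[k],[.5,99.5]).round(4),'z',np.median(z[k]),'tilt deg',np.degrees([c[0],c2[0]]).round(2))
k=(z>.11)&(z<.12)&(abs(x)<.025)&(abs(y)<.2);yy=np.sort(y[k]);print('ys',yy[[0,5,-6,-1]])
for n,w in dict(flask=(195,230,258,292),cup=(335,370,155,187),white=(375,410,128,165)).items(): rect(D,win(D,*w),(.03,.3),n)
a=cv2.resize(d['image'][215:320,300:490,::-1],(400,221));b=cv2.resize(e['image'][200:400,180:400,::-1],(400,364))
cv2.imwrite('pics/fin.png',np.vstack([a,b]))
s=ctrl.sense();print(s['time_s'],s['tool_pos'])
```

```text
979 x [-0.0337  0.0315] z 0.11443755663372834 tilt deg [ 0.31 -0.13]
956 x [-0.0336  0.0316] z 0.11434429352168263 tilt deg [ 0.46 -0.3 ]
946 x [-0.0324  0.0328] z 0.11451512309786338 tilt deg [-0.12 -0.24]
ys [-0.16560153 -0.16431539  0.16803645  0.16843669]
flask 279 ctr [433.4 244.6] size [50.  50.1] long-axis deg 103.42 zmed 0.0609
cup 458 ctr [ 702.6 -106.7] size [58.7 59.4] long-axis deg 90.54 zmed 0.0611
white 640 ctr [ 761.4 -200.3] size [59.6 53.2] long-axis deg 41.82 zmed 0.1011
16.65 [ 0.32843402 -0.39565672  0.2020531 ]
```

View pics/fin.png

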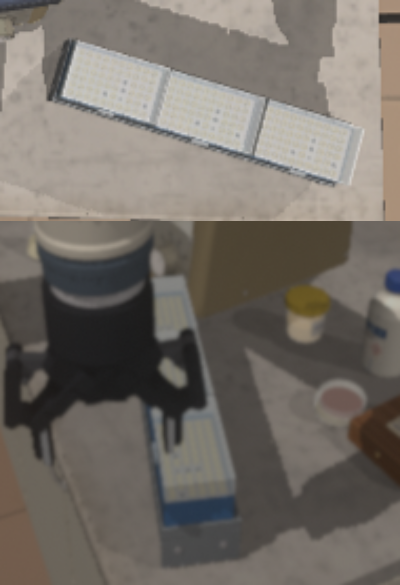

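The three boxes stand flat and in line inside the lip. Their latch tabs are all on the front side at top crop (105,115), (200,143) and (285,170). The bystanders haven't moved.

```bash
python3 -c "
from rig import ctrl
print(ctrl.hand_in())"
```

```text
the job is handed in; nothing more can be done
None
```

Both loose boxes are now on the shelf beside the first one, all three flat, in line and facing the front; the flask, cup and white bottle were left where they stood, and the job was handed in after about 17 s of robot time.

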